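# Sweep the offcuts off the carving board

## Robot

A 7-joint arm with a two-finger parallel gripper is mounted at the origin on the work surface. World frame = base frame: x ahead of the robot, y to its left, z up, the work surface at z = 0. Lengths are in m, angles in rad, forces in N, time in s.
With the tool pointing down it reaches from about 0.425 to 0.95 m from the base axis. Payload 16.7 kg.
Tool frame: the origin (TCP) lies between the finger pads; the fingertips stand 25 mm ahead of it and the grasp point (between the pads) lies 6 mm ahead of it (ctrl.nose_length is the distance from the TCP to the fingertips, in m); z points along the fingers, y is the direction in which the jaws open and shut (so a half turn about z gives the same grasp; the last joint's range is limited). The gripper opens to 94 mm and grips with 3 to 60 N. Pads are 16 mm wide; open, the fingers measure 119 mm over their backs; the gripper's body (75 mm by 177 mm) begins 78 mm behind the grasp point.
Start: joints at [-1.468, 0.426, 0.074, 1.606, -0.034, 1.111, -0.067], TCP at [0.168, 0.654, 0.23] pointing down, gripper open.
Joint ranges: [-2.85, 2.85], [-0.5, 2.14], [-1.23, 1.37], [0.21, 2.46], [-1.02, 4.16], [0.16, 2.05], [-2.73, 2.73]. Speed limits (rad/s): [1.89, 1.89, 2.39, 2.39, 3.01, 3.01, 3.01].

## Interface

Orientations are given as a rotation vector (axis times angle).
In Python, from plant import ctrl gives the robot as it stands.
- The arm moves only by the shell command python3 -m inch 'ROWS' [FORCE]. ROWS is JSON, a list of rows, each a list of 3 entries, a list of its own where there are three numbers: the shift along the world's x, y, z in mm, then the turn, a rotation vector about the world's x, y, z in degrees, then the opening, from 0 (shut) to 1 (fully open). In form: [[[x, y, z], [ax, ay, az], hand], ...]. A call has 1 to 20 rows; each row shifts and turns the commanded pose from where the row before left it; what a row does not reach is not made up. A row lasts 1/12 s, in which the tool goes at most 41.7 mm and 7.16 degrees, less where a joint would pass 70% of its speed; a pose out of reach is approached as far as the arm can. A call with a gripper value outside its range is refused whole. The fingers move at their own pace and stop on an object; FORCE is the grip in N (left out, the last holds). Time passes only in rows, so rows that do not move let the fingers close. It gives the time, the measured TCP pose, the force and the opening at its end, in the units of the state.
- ctrl.state(): the state, without advancing time (a new reading comes with each control period).
- ctrl.capture(name): name is "scene" or "top" or "wrist"; returns a dict with "img" (480x640x3 uint8, blue, green, red), "vertical_fov" (degrees; the focal length in pixels is half the picture's height over the tangent of half this angle, whatever the lens; pixels are square), "cx", "cy" (the principal point, pixels), "rvec" (rotation vector, rad) and "tvec" (3), from world to camera coordinates, as OpenCV has them. Camera axes: x right, y down, z forward; pixel columns grow to the right and rows downward; lengths in m; the calibration is good to about 2 mm. A picture is of the moment at which its call begins. There is no depth.
- ctrl.hand_in(): hands the job in, once; it reports no verdict.
The state is a dict: "time": time; "joint_positions": joint angles; "joint_vel": joint speeds; "tau": joint torques, N m; "tcp_pos": TCP position; "ee_rot": TCP orientation; "wrist_force": force on the tool from outside, world axes, zero at the start; "torque": the same for the moment, N m; "finger_gap": opening from 0.0 (shut) to 1.0 (fully open).
Only numpy, scipy, OpenCV 4.12 (cv2) and the standard library are available. Lean on these libraries where they do the work, as an engineer would, in place of code of your own. Each camera call takes 0.05 s, during which the arm holds its last target.

## Task

Clear the three loose wood offcuts from the carving board: with the fingers, sweep them along the board and off its end into the open scrap tray that stands against it, until all three lie in the tray. Only push them, never pinch, lift or carry them, and leave the half-carved panel, the rosette, the wax tin and everything else on the bench where it is.

Things in the scene. Friction and masses are not known exactly. Their poses are not given: they have to be found in the camera images.
- board: Fixed carving board, slab 300 (x) x 280 mm (y), flat top 80 mm above the bench. Origin: middle of its underside, on the bench. Far (+x) edge: stop rail at x 150 to 168 mm, 20 mm above the top; other edges open. Rosette, panel and tin lie in a row along y at x = 0; the offcuts lie in the free lanes either side (x about -90 and +90 mm). Tray stands at one y end, gouge rack at the other.
- tray: Scrap tray, fixed: an empty open plywood box, 300 mm along x, 130 mm along y, rim 68 mm above the bench (12 mm below the board's top), walls and floor 6 mm. It stands with 1 mm gap against the board's +y or -y end, with the board's orientation, and spans its whole width. Origin at the middle of its underside, on the bench.
- gouges: Gouge rack, fixed: a low rack with four gouges lying in it, 300 x 130 mm, nothing higher than 45 mm above the bench, standing against the board's other y end. Origin at the middle of its underside. Not for offcuts.
- batten: Offcut: a plain block sawn from a batten, 45 (x) x 30 (y) x 22 mm (z), about 20 g, lying loose on the board. Origin at its middle.
- rabbet: Offcut: an end of rebated frame moulding with L-shaped section, 50 (x) x 34 (y) x 24 mm (z), about 22 g, lying loose on the board; the step along its -y side is 12 mm high. Origin at the middle of this envelope.
- plug: Offcut: a round hole-saw plug, diameter 40 mm, 20 mm high, about 16 g, lying flat and loose on the board. Origin at its middle.
- panel: Half-carved panel, 90 (x) x 120 (y) x 20 mm, 130 g, loose at the middle of the board. Origin at the middle of its underside. Leave in place.
- rosette: Carved round rosette, diameter 48 mm, 16 mm high, loose on the board at one end of the panel. Origin at the middle of its underside. Leave in place.
- tin: Round metal wax tin, diameter 47 mm, 30 mm high, loose on the board at the other end of the panel. Origin at the middle of its underside. Leave in place.
- mallet: Carver's flat wooden mallet lying on the bench to the right, about 410 mm long, 85 mm wide, 50 mm high. Origin under its neck. Leave in place.
- glue: Glue bottle, diameter 60 mm, 170 mm high, standing on the bench to the right. Origin at the middle of its underside. Leave in place.
- oilstone: Oilstone on a wooden base, 240 x 80 x 40 mm, on the bench to the left. Origin at the middle of its underside. Leave in place.
- gauge: Wooden marking gauge, 240 mm long, 78 mm high, on the bench at the left. Origin under its fence. Leave in place.

How it is judged:
By the outcome, as a careful person would: the job done as asked, in the order asked, and still so for the second after the job is handed in, with the robot touching nothing.
It also fails if it takes over 64 s, if anything falls off the work surface, if the arm or the gripper's body presses on something with over 40 N, if the wrist force passes 120 N, or if a joint passes its speed limit or range.

## Working session

There is one attempt and no reset: what is moved stays moved. The work goes in short steps, Python scripts to look and compute and a shell command to move; the robot and the scene stay as the last step left them, time stands still between calls to the robot, and variables do not carry over. Pictures are saved under pics/ and viewed, and the job is handed in when it is done.

```bash
mkdir -p pics; ls
python3 - <<'E'
from plant import ctrl
import cv2
for n in("scene","top","wrist"):
    c=ctrl.capture(n); cv2.imwrite(f"pics/{n}0.png",c["img"]); print(n,c["vertical_fov"],c["cx"],c["cy"],c["rvec"],c["tvec"])
print(ctrl.state(), ctrl.nose_length)
E
```

```text
pics
scene 55.779999742563476 315.5063486437714 239.37409503539894 [ 2.39086085  0.61541868 -0.2432174 ] [-0.48365322 -0.16926855  1.61315771]
top 52.42923323399225 324.62471110169224 235.64939712199455 [ 2.16963125 -2.11570912  0.20867611] [-0.04653837  0.57021538  1.12873202]
wrist 71.47580066663781 319.26377405707734 235.96324541611418 [-2.33097264 -1.80811511 -0.20838729] [-0.6736423  -0.02306684  0.38986856]
{'time': 0.15, 'joint_positions': array([-1.46847108,  0.42657647,  0.07387408,  1.60643827, -0.03411728,
        1.11079723, -0.06710681]), 'joint_vel': array([-0.00203905, -0.00196724,  0.00074319, -0.0028688 , -0.00014213,
       -0.00080974, -0.00077102]), 'tau': array([ 4.76780158e-03, -9.36286783e+01,  3.66981290e+00, -4.54420602e+01,
       -4.87368309e-02,  1.79202732e-02,  1.43472480e-04]), 'tcp_pos': array([0.16814139, 0.65340733, 0.22995451]), 'ee_rot': array([-3.94609903e-01, -3.11664134e+00,  1.50372326e-03]), 'wrist_force': array([-0.4479394 ,  0.02832847, -0.24512527]), 'torque': array([0.02282256, 0.01517742, 0.03233677]), 'finger_gap': 0.9999460106991006} 0.025
```

View pics/scene0.png

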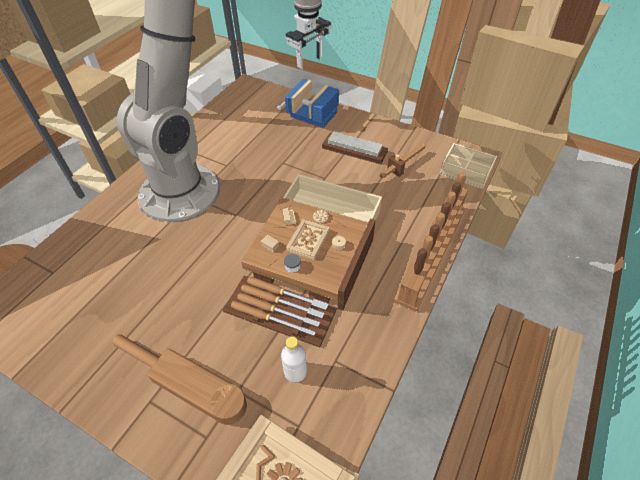

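View pics/top0.png

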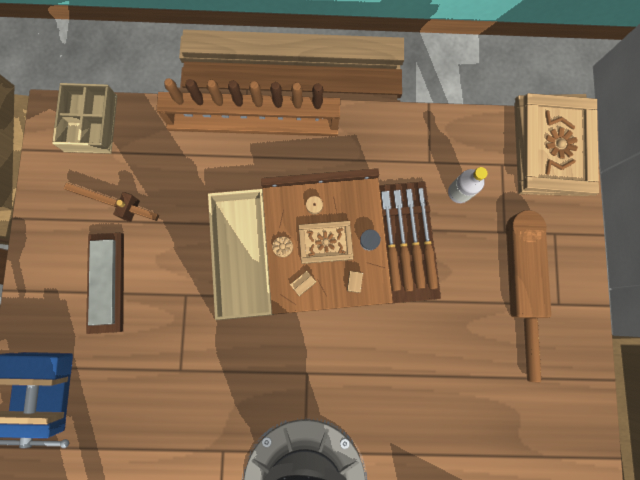

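View pics/wrist0.png

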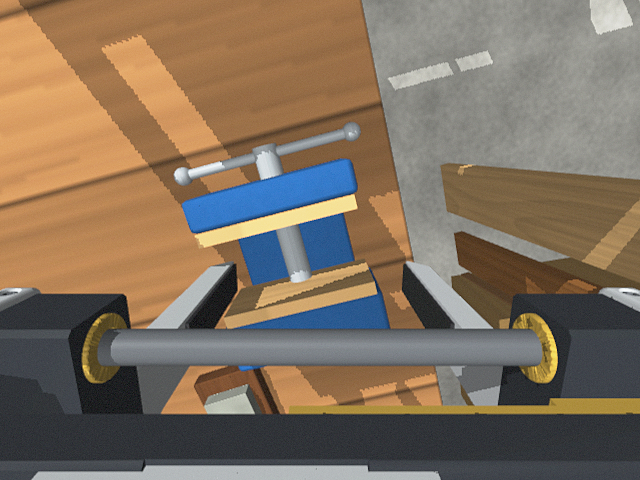

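Top view: the tray is at the left (+y) end (238,255). The plug is at (314,204) in the far lane. Two offcuts are in the near lane at (303,281) and (355,282). The rosette is at (282,246), the panel at (326,241) and the tin at (370,240).

```bash
cat > h.py <<'E'
import numpy as np,cv2
def ray(c,uv,z):
    f=240/np.tan(np.radians(c["vertical_fov"])/2)
    R,_=cv2.Rodrigues(np.array(c["rvec"],float)); t=np.array(c["tvec"],float).ravel()
    uv=np.atleast_2d(np.array(uv,float))
    d=np.c_[(uv[:,0]-c["cx"])/f,(uv[:,1]-c["cy"])/f,np.ones(len(uv))]@R
    o=-R.T@t
    s=(z-o[2])/d[:,2]
    return o+d*s[:,None]
def proj(c,P):
    f=240/np.tan(np.radians(c["vertical_fov"])/2)
    K=np.array([[f,0,c["cx"]],[0,f,c["cy"]],[0,0,1]])
    return cv2.projectPoints(np.array(P,float).reshape(-1,3),np.array(c["rvec"],float),np.array(c["tvec"],float),K,None)[0].reshape(-1,2)
E
python3 - <<'E'
import cv2
a=cv2.imread("pics/top0.png")[160:330,195:450]
cv2.imwrite("pics/topz.png",cv2.resize(a,None,fx=3.1,fy=3.1,interpolation=cv2.INTER_CUBIC))
a=cv2.imread("pics/scene0.png")[170:310,230:390]
cv2.imwrite("pics/scz.png",cv2.resize(a,None,fx=4,fy=4,interpolation=cv2.INTER_CUBIC))
E
```

```text
(no output)
```

View pics/topz.png

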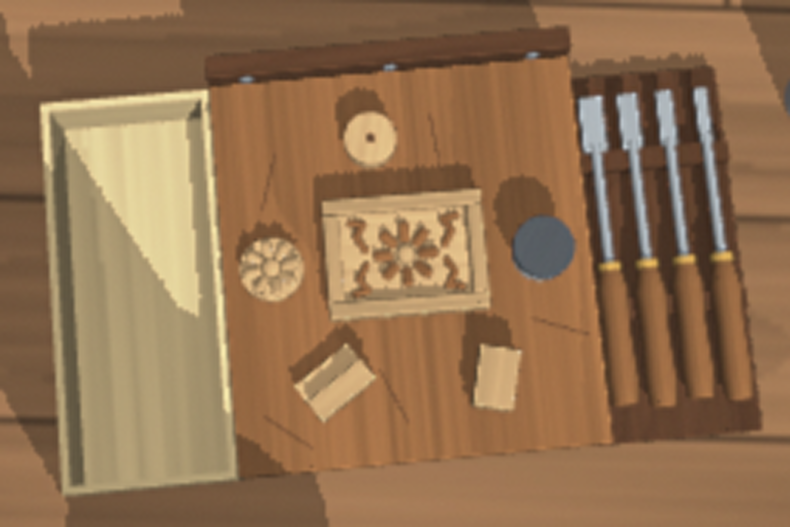

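View pics/scz.png

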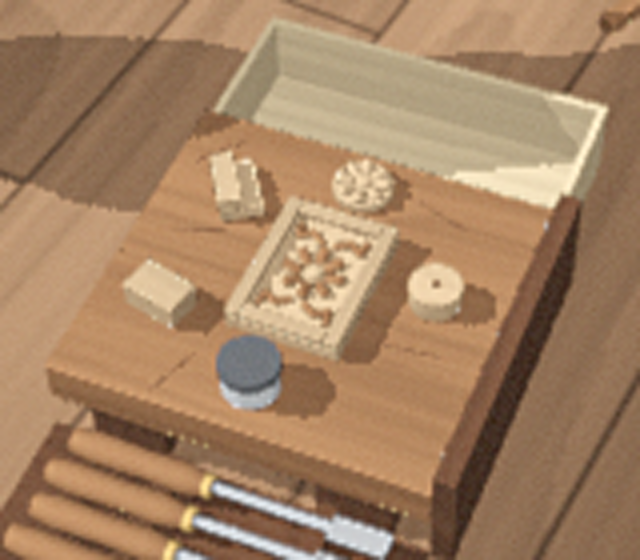

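The zoom shows the rabbet at (335,382) zoomed, with its low step facing up-left toward the tray and rosette. The batten is at (497,377) and the plug at (370,137). The front board corners are at (238,480) and (612,442).

Run:
```python
from plant import ctrl
from h import *
import numpy as np
c=ctrl.capture("top")
cv2.imwrite("pics/top1.png",c["img"])
def P(pts,z): return ray(c,[(195+(u+.5)/3.1-.5,160+(v+.5)/3.1-.5) for u,v in pts],z)
b=P([(238,480),(612,442)],.08); print("front corners",b.round(4))
d=b[0]-b[1]; L=np.linalg.norm(d); y=d/L; print("len",L,"yaw",np.degrees(np.arctan2(-y[0],y[1])))
ey=y[:2]; ex=np.array([ey[1],-ey[0]])
o=(b[0]+b[1])[:2]/2+ex*.15
print("board origin",o,"ex",ex)
def loc(p): 
    q=p[:,:2]-o; return np.c_[q@ex,q@ey].round(4)*1000
print("rail top corners L/R near", loc(P([(205,57),(569,28)],.1)))
print("rim corners", loc(P([(41,103),(66,494),(236,477),(208,92)],.068)))
def rep(n,pts,z):
    p=P(pts,z); print(n,"world",(p*1000).round(0).tolist(),"loc",loc(p).tolist())
rep("plug",[(370,137)],.1)
rep("batten",[(479,344),(521,350),(513,411),(473,407)],.102)
rep("rab hi",[(356,357),(375,377),(321,421),(302,399)],.104)
rep("rab lo",[(344,343),(293,385)],.092)
rep("panel",[(322,202),(480,190),(490,304),(333,320)],.1)
rep("ros",[(272,268),(240,270),(304,265)],.096)
rep("tin",[(543,247)],.11)
# mask check
g=cv2.cvtColor(c["img"],cv2.COLOR_BGR2HSV)
m=((g[...,2]>150)&(g[...,1]<125)).astype(np.uint8)
n,l,s,ce=cv2.connectedComponentsWithStats(m)
for i in range(1,n):
    if s[i,4]>60 and 195<ce[i,0]<450 and 160<ce[i,1]<330: print(s[i],ce[i].round(1),loc(ray(c,[ce[i]],.1)))
```

```text
front corners [[ 0.38    0.0857  0.08  ]
 [ 0.4143 -0.1907  0.08  ]]
len 0.2785435974236658 yaw 7.083569270496705
board origin [ 0.54600272 -0.034     ] ex [0.99236734 0.1233169 ]
rail top corners L/R near [[ 167.8  136.5]
 [ 164.9 -142. ]]
rim corners [[ 152.6  267.9]
 [-147.2  267.6]
 [-147.4  141.5]
 [ 149.3  138.9]]
plug world [[637.0, -5.0, 100.0]] loc [[94.10000000000001, 18.0]]
batten world [[483.0, -89.0, 102.0], [479.0, -120.0, 102.0], [434.0, -115.0, 102.0], [436.0, -85.0, 102.0]] loc [[-69.6, -46.699999999999996], [-77.10000000000001, -77.0], [-120.89999999999999, -66.10000000000001], [-115.1, -37.3]]
rab hi world [[471.0, 1.0, 104.0], [456.0, -13.0, 104.0], [423.0, 25.0, 104.0], [439.0, 40.0, 104.0]] loc [[-70.5, 44.3], [-86.4, 31.9], [-114.3, 74.0], [-97.10000000000001, 86.3]]
rab lo world [[482.0, 11.0, 92.0], [450.0, 47.0, 92.0]] loc [[-58.2, 52.1], [-85.4, 92.39999999999999]]
panel world [[586.0, 30.0, 100.0], [599.0, -88.0, 100.0], [513.0, -97.0, 100.0], [498.0, 19.0, 100.0]] loc [[47.800000000000004, 58.5], [45.6, -60.199999999999996], [-40.7, -58.2], [-41.2, 58.5]]
ros world [[536.0, 66.0, 96.0], [534.0, 89.0, 96.0], [539.0, 42.0, 96.0]] loc [[2.4, 100.1], [3.2, 123.89999999999999], [2.3, 76.2]]
tin world [[555.0, -135.0, 110.0]] loc [[-3.5, -101.0]]
[188 157  66  28 588] [216.8 163.3] [[213.4 236.6]]
[ 368  163   79   31 1223] [411.6 173.9] [[ 144.9 -219.8]]
[ 187  189   84  136 6738] [238.8 256.6] [[-12.8 200.9]]
[407 189  10  52 144] [411.1 209.1] [[  60.  -207.3]]
[419 189  10  51 124] [423.3 210.4] [[  54.2 -235.5]]
[382 191  10  52 191] [386.9 208.7] [[  66.3 -150.7]]
[394 190  11  52 167] [399. 209.] [[  63. -179.]]
[306 196  17  18 244] [314.1 204.5] [[92.5 17.9]]
[ 299  221   55   43 1622] [325.3 242. ] [[1.8 0.7]]
[272 237  21  21 317] [282.5 246.8] [[ 0.2 99.8]]
[290 271  26  25 338] [302.6 283.2] [[-87.5  61.6]]
[348 271  16  22 270] [355.1 281.7] [[-96.  -57.5]]
```

Everything agrees with the given sizes. The board yaw is +7.1°. In board-local coordinates the plug is at (93,18), the batten at (-96,-57) and the rabbet at (-86,62). The plan is to push each one toward +y with a narrow two-finger fork (opening about 0.25), with the jaws along the board's x. I'm starting by moving over the near lane between batten and rabbet.

```bash
python3 -m inch '[[[30,-28,0],[0,0,-3.43],0.25],[[30,-28,0],[0,0,-3.43],0.25],[[30,-28,0],[0,0,-3.43],0.25],[[30,-28,0],[0,0,-3.43],0.25],[[30,-28,0],[0,0,-3.43],0.25],[[30,-28,0],[0,0,-3.43],0.25],[[30,-28,0],[0,0,-3.43],0.25],[[30,-28,0],[0,0,-3.43],0.25],[[30,-28,0],[0,0,-3.43],0.25],[[30,-28,0],[0,0,-3.43],0.25]]'; python3 -c "
from plant import ctrl;print(ctrl.state()['joint_positions'])"
```

```text
time: 1.03
tcp_pos: [0.4693, 0.372, 0.2306]
ee_rot: [-1.3, -2.86, -0.0]
wrist_force: [1.2, 1.4, 0.4]
finger_gap: 0.325
[-1.04362627  0.31064655  0.33068926  1.79711294 -0.11471204  1.05235625
  0.04679465]
```

```bash
python3 -m inch '[[[-1,-41,0],[0,0,-3.43],0.25],[[-1,-41,0],[0,0,-3.43],0.25],[[-1,-41,0],[0,0,-3.43],0.25],[[-1,-41,0],[0,0,-3.43],0.25],[[-1,-41,0],[0,0,-3.43],0.25],[[-1,-41,0],[0,0,-3.43],0.25],[[-1,-41,0],[0,0,-3.43],0.25],[[-1,-41,0],[0,0,-3.43],0.25],[[-1,-41,0],[0,0,-3.43],0.25],[[-1,-41,0],[0,0,-3.43],0.25],[[0,0,0],[0,0,0],0.25],[[0,0,0],[0,0,0],0.25]]'
python3 - <<'E'
from plant import ctrl
from h import *
s=ctrl.state();print(s['joint_positions'])
R=cv2.Rodrigues(s['ee_rot'])[0];print(R.round(3), np.degrees(np.arctan2(R[1,1],R[0,1])))
c=ctrl.capture("wrist");cv2.imwrite("pics/w1.png",c["img"])
E
```

```text
time: 2.03
tcp_pos: [0.4579, -0.0383, 0.2306]
ee_rot: [-2.087, -2.348, -0.001]
wrist_force: [-0.4, 1.0, 0.3]
finger_gap: 0.249
[-0.68367476  0.0577428   0.66327517  2.09924584 -0.04280372  0.99690942
  0.11937746]
[[-0.117  0.993  0.   ]
 [ 0.993  0.117  0.   ]
 [ 0.     0.    -1.   ]] 6.723655603131165
```

View pics/w1.png

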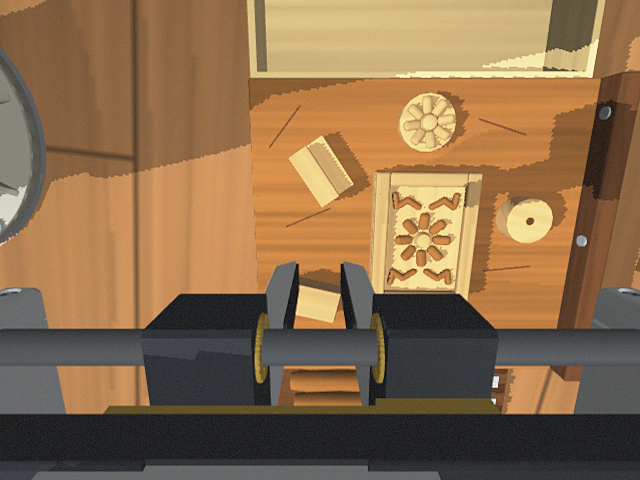

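The wrist view shows the rabbet at (320,170), with its lowest corner at (332,207), between the fork and the tray. The batten is under the fingers at (320,300). I'll recheck the rabbet and plug from here.

```bash
cat >> h.py <<'E'
o=np.array([.5460,-.0340]);ex=np.array([.99237,.12332]);ey=np.array([-.12332,.99237])
def loc(p):
    q=np.atleast_2d(p)[:,:2]-o; return (np.c_[q@ex,q@ey]*1000).round(1)
def wor(x,y): return ((o+ex*x/1000+ey*y/1000)*1000).round(1)
E
python3 - <<'E'
from plant import ctrl
from h import *
c=ctrl.capture("wrist"); s=ctrl.state()
print("board corner",loc(ray(c,[(250,78),(598,78)],.08)).tolist())
print("rab hi",loc(ray(c,[(290,156),(332,207),(347,196),(306,145)],.104)).tolist())
print("rab lo",loc(ray(c,[(322,137),(354,188)],.092)).tolist())
print("plug",loc(ray(c,[(529,220)],.1)).tolist())
print("ros",loc(ray(c,[(428,122)],.096)).tolist())
print("panel",loc(ray(c,[(375,173),(482,174)],.1)).tolist())
print("tcp",loc(s["tcp_pos"]))
# fingertip pixels expected
for x in(-18,18): print(proj(c,list(s["tcp_pos"]+cv2.Rodrigues(s["ee_rot"])[0]@np.array([0,x/1000,.025]))))
E
```

```text
board corner [[-146.8, 139.4], [146.6, 138.5]]
rab hi [[-112.5, 75.3], [-78.0, 33.2], [-65.4, 42.5], [-99.4, 83.9]]
rab lo [[-86.3, 90.8], [-58.5, 48.0]]
plug [[92.8, 20.8]]
ros [[0.8, 102.1]]
panel [[-41.9, 61.2], [47.8, 60.1]]
tcp [[-87.3   9. ]]
[[290.16255941 275.4776424 ]]
[[353.71874242 275.37708817]]
```

```bash
python3 -m inch '[[[0,0,-40],[0,0,0.4],0.25],[[0,0,-35],[0,0,0],0.25],[[0,0,-25],[0,0,0],0.25],[[0,0,-15],[0,0,0],0.25],[[0,0,-5],[0,0,0],0.25],[[-1.2,10,0],[0,0,0],0.25],[[-1.2,10,0],[0,0,0],0.25],[[-1.2,10,0],[0,0,0],0.25],[[-1.2,8,0],[0,0,0],0.25],[[-1,8,0],[0,0,0],0.25],[[-1,8,0],[0,0,0],0.25]]'
python3 - <<'E'
from plant import ctrl
from h import *
s=ctrl.state();print(loc(s['tcp_pos']))
c=ctrl.capture("wrist");cv2.imwrite("pics/w2.png",c["img"])
E
```

```text
time: 3.05
tcp_pos: [0.4516, 0.0188, 0.1109]
ee_rot: [2.073, 2.36, 0.001]
wrist_force: [0.2, -0.2, -0.5]
finger_gap: 0.251
[[-87.2  64. ]]
```

View pics/w2.png

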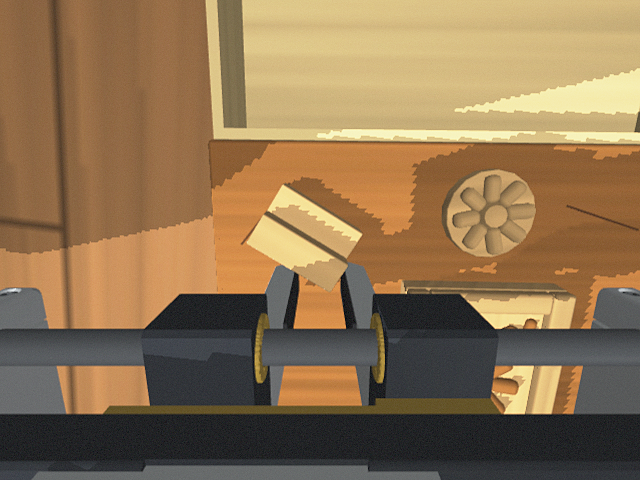

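The rabbet has turned against the fork. Its centre is about (303,238), slightly left of the fork centre at 320, so I'll push on with a small shift toward -x.

```bash
python3 -m inch '[[[-2.2,9,0],[0,0,0],0.25],[[-2.2,9,0],[0,0,0],0.25],[[-2.2,9,0],[0,0,0],0.25],[[-2,9,0],[0,0,0],0.25],[[-1.1,9,0],[0,0,0],0.25]]'
python3 - <<'E'
from plant import ctrl
from h import *
s=ctrl.state();print(loc(s['tcp_pos']))
c=ctrl.capture("wrist");cv2.imwrite("pics/w3.png",c["img"])
E
```

```text
time: 3.52
tcp_pos: [0.4413, 0.0636, 0.1105]
ee_rot: [-2.074, -2.36, 0.0]
wrist_force: [0.4, -1.0, 0.8]
finger_gap: 0.247
[[-91.8 109.8]]
```

View pics/w3.png

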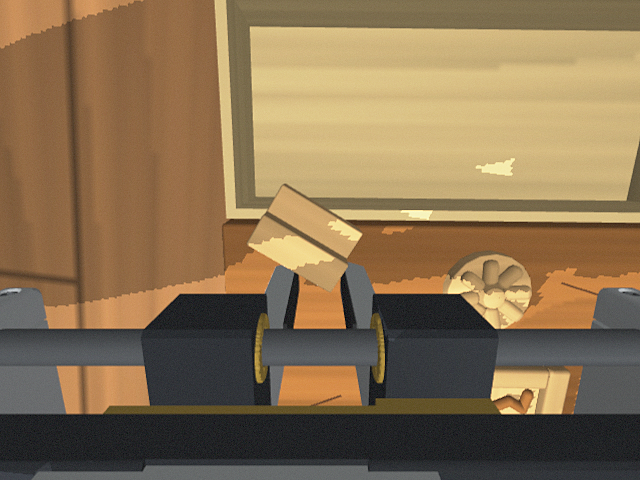

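```bash
python3 -m inch '[[[-0.8,10,0],[0,0,0],0.25],[[-0.8,10,0],[0,0,0],0.25],[[-0.8,10,0],[0,0,0],0.25],[[-0.8,10,0],[0,0,0],0.25],[[-0.8,10,0],[0,0,0],0.25],[[-0.8,10,0],[0,0,0],0.25],[[0,5,0],[0,0,0],0.25],[[0,0,0],[0,0,0],0.25],[[0,0,0],[0,0,0],0.25]]'
python3 - <<'E'
from plant import ctrl
from h import *
s=ctrl.state();print(loc(s['tcp_pos']))
c=ctrl.capture("wrist");cv2.imwrite("pics/w4.png",c["img"])
c=ctrl.capture("top");cv2.imwrite("pics/t4.png",cv2.resize(c["img"][160:330,195:450],None,fx=3.1,fy=3.1))
E
```

```text
time: 4.32
tcp_pos: [0.4368, 0.1278, 0.1104]
ee_rot: [2.074, 2.36, -0.0]
wrist_force: [-0.3, -0.5, 0.2]
finger_gap: 0.246
[[-88.4 174. ]]
```

View pics/w4.png

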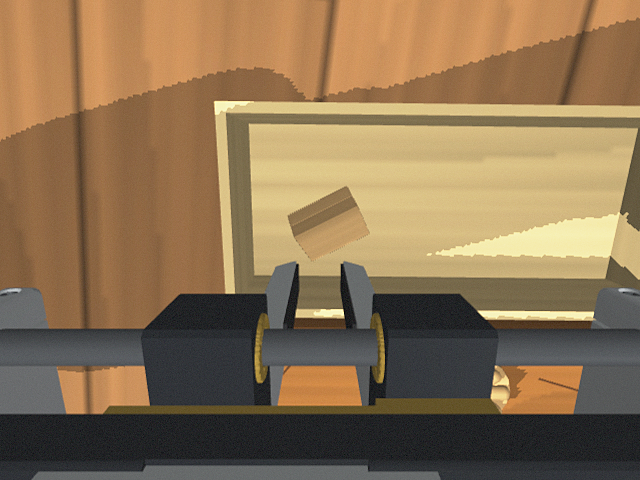

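View pics/t4.png

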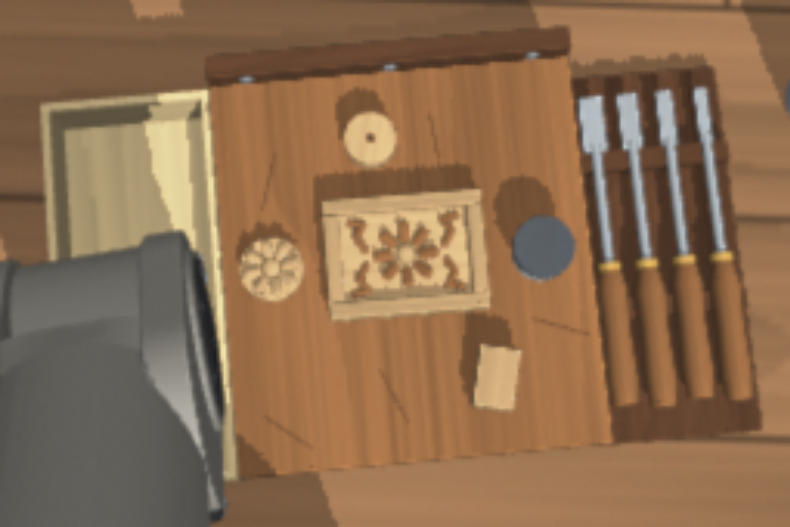

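The rabbet lies flat in the tray at wrist (328,222), and nothing else has moved. Batten next: raise, go behind it at local (-95,-100), then down.

```bash
python3 -m inch '[[[0,0,35],[0,0,0],0.25],[[0,0,25],[0,0,0],0.25],[[3.9,-39,0],[0,0,0],0.25],[[3.9,-39,0],[0,0,0],0.25],[[3.9,-39,0],[0,0,0],0.25],[[3.9,-39,0],[0,0,0],0.25],[[3.9,-39,0],[0,0,0],0.25],[[3.9,-39,0],[0,0,0],0.25],[[3.9,-39,0],[0,0,0],0.25],[[0,0,0],[0,0,0],0.25]]'
python3 - <<'E'
from plant import ctrl
from h import *
s=ctrl.state();print(loc(s['tcp_pos']))
c=ctrl.capture("wrist");cv2.imwrite("pics/w5.png",c["img"])
E
```

```text
time: 5.25
tcp_pos: [0.4636, -0.1531, 0.171]
ee_rot: [2.082, 2.349, -0.001]
wrist_force: [-1.1, 0.9, -0.7]
finger_gap: 0.251
[[ -96.5 -108. ]]
```

View pics/w5.png

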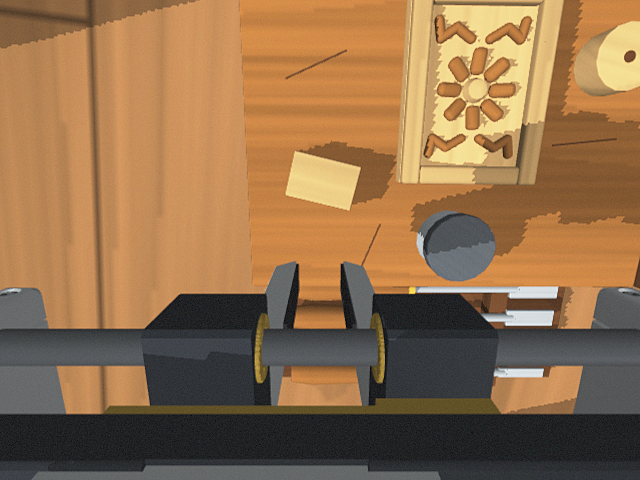

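```bash
python3 -m inch '[[[0,0,-30],[0,0,0.2],0.25],[[0,0,-20],[0,0,0],0.25],[[0,0,-10.5],[0,0,0],0.25],[[-1.2,10,0],[0,0,0],0.25],[[-1.2,10,0],[0,0,0],0.25],[[-1.2,10,0],[0,0,0],0.25],[[-1.2,10,0],[0,0,0],0.25],[[-1.2,10,0],[0,0,0],0.25],[[-1.2,10,0],[0,0,0],0.25],[[-1.2,10,0],[0,0,0],0.25],[[-1.2,10,0],[0,0,0],0.25],[[-1.2,10,0],[0,0,0],0.25],[[-1.2,10,0],[0,0,0],0.25]]'
python3 - <<'E'
from plant import ctrl
from h import *
s=ctrl.state();print(loc(s['tcp_pos']))
c=ctrl.capture("wrist");cv2.imwrite("pics/w6.png",c["img"])
E
```

```text
time: 6.38
tcp_pos: [0.4523, -0.0438, 0.1105]
ee_rot: [2.069, 2.364, 0.002]
wrist_force: [0.4, -0.0, 0.8]
finger_gap: 0.252
[[-94.2   1.8]]
```

View pics/w6.png

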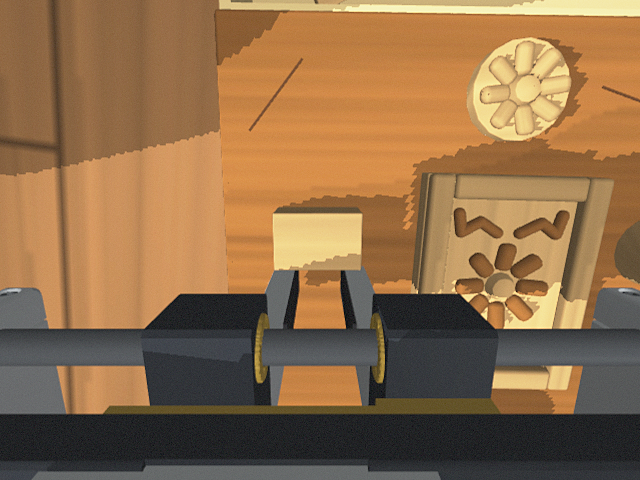

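Batten flush on the fork at (318,240); continuing.

```bash
python3 -m inch '[[[-1.2,10,0],[0,0,0],0.25],[[-1.2,10,0],[0,0,0],0.25],[[-1.2,10,0],[0,0,0],0.25],[[-1.2,10,0],[0,0,0],0.25],[[-1.2,10,0],[0,0,0],0.25],[[-1.2,10,0],[0,0,0],0.25],[[-1.2,10,0],[0,0,0],0.25],[[-1.2,10,0],[0,0,0],0.25],[[-1.2,10,0],[0,0,0],0.25],[[-1.2,10,0],[0,0,0],0.25],[[-1.2,10,0],[0,0,0],0.25],[[-1.2,10,0],[0,0,0],0.25],[[-1.2,10,0],[0,0,0],0.25],[[-1,10,0],[0,0,0],0.25],[[-1,10,0],[0,0,0],0.25],[[0,10,0],[0,0,0],0.25],[[0,10,0],[0,0,0],0.25],[[0,0,0],[0,0,0],0.25],[[0,0,0],[0,0,0],0.25]]'
python3 - <<'E'
from plant import ctrl
from h import *
s=ctrl.state();print(loc(s['tcp_pos']))
c=ctrl.capture("wrist");cv2.imwrite("pics/w7.png",c["img"])
E
```

```text
time: 8.02
tcp_pos: [0.4346, 0.1251, 0.1099]
ee_rot: [2.069, 2.364, -0.0]
wrist_force: [-0.1, -0.7, -0.5]
finger_gap: 0.254
[[-90.9 171.6]]
```

View pics/w7.png

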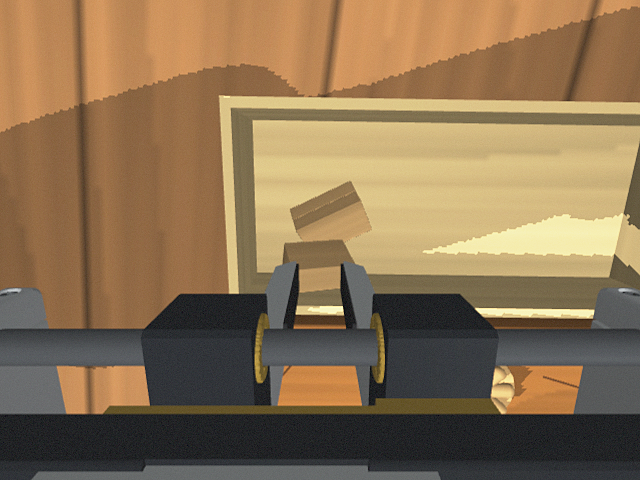

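```bash
python3 -m inch '[[[0,0,35],[0,0,0],0.25],[[0,0,35],[0,0,0],0.25],[[29.5,-24.6,0],[0,0,0],0.25],[[29.5,-24.6,0],[0,0,0],0.25],[[29.5,-24.6,0],[0,0,0],0.25],[[29.5,-24.6,0],[0,0,0],0.25],[[29.5,-24.6,0],[0,0,0],0.25],[[29.5,-24.6,0],[0,0,0],0.25],[[29.5,-24.6,0],[0,0,0],0.25],[[0,0,0],[0,0,0],0.25],[[0,0,0],[0,0,0],0.25]]'
python3 - <<'E'
from plant import ctrl
from h import *
s=ctrl.state();print(loc(s['tcp_pos']),s['ee_rot'])
c=ctrl.capture("wrist");cv2.imwrite("pics/w8.png",c["img"])
c=ctrl.capture("top");cv2.imwrite("pics/t8.png",cv2.resize(c["img"][160:330,195:450],None,fx=3.1,fy=3.1))
E
```

```text
time: 8.98
tcp_pos: [0.6414, -0.0507, 0.1793]
ee_rot: [2.074, 2.359, -0.003]
wrist_force: [-0.0, -0.7, -0.5]
finger_gap: 0.248
[[ 92.6 -28.4]] [ 2.07442155  2.35860438 -0.00281999]
```

View pics/w8.png

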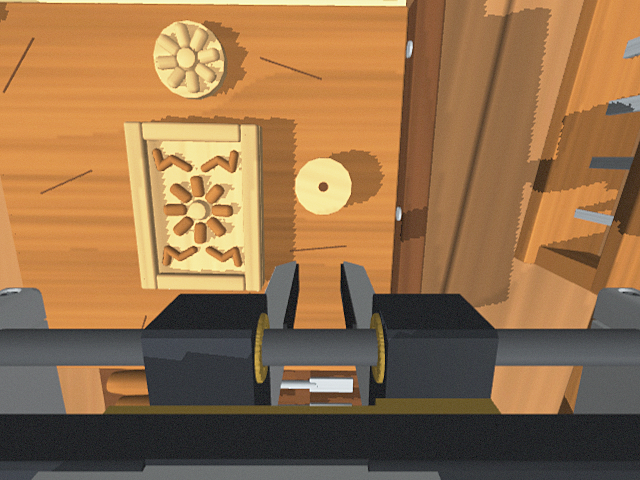

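View pics/t8.png

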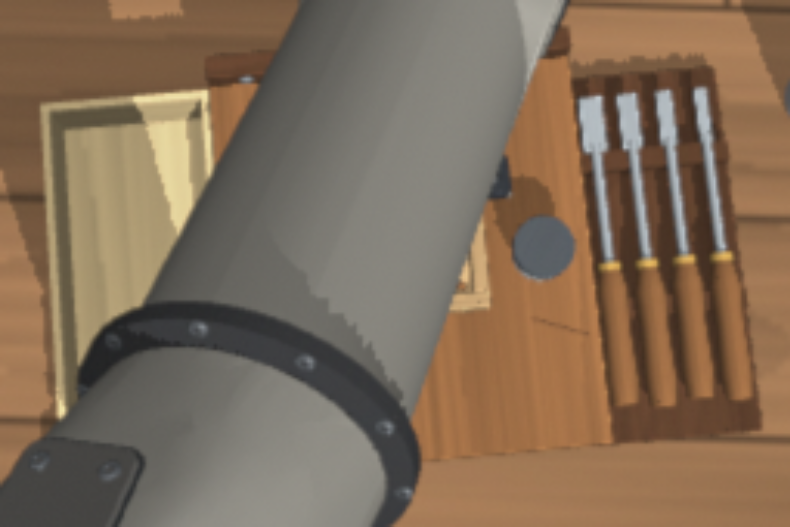

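The plug is at (323,186), in line with the fork (centre 320). Going down and pushing.

```bash
python3 -m inch '[[[1,0,-35],[0,0,0],0.25],[[0,0,-24],[0,0,0],0.25],[[0,0,-10],[0,0,0],0.25],[[-1.2,10,0],[0,0,0],0.25],[[-1.2,10,0],[0,0,0],0.25],[[-1.2,10,0],[0,0,0],0.25],[[-1.2,10,0],[0,0,0],0.25],[[-1.2,10,0],[0,0,0],0.25],[[-1.2,10,0],[0,0,0],0.25],[[-1.2,10,0],[0,0,0],0.25],[[-1.2,10,0],[0,0,0],0.25],[[-1.2,10,0],[0,0,0],0.25],[[-1.2,10,0],[0,0,0],0.25]]'
python3 - <<'E'
from plant import ctrl
from h import *
s=ctrl.state();print(loc(s['tcp_pos']))
c=ctrl.capture("wrist");cv2.imwrite("pics/w9.png",c["img"])
E
```

```text
time: 10.17
tcp_pos: [0.63, 0.0534, 0.111]
ee_rot: [2.07, 2.363, 0.0]
wrist_force: [0.6, -0.8, 1.5]
finger_gap: 0.252
[[94.1 76.4]]
```

View pics/w9.png

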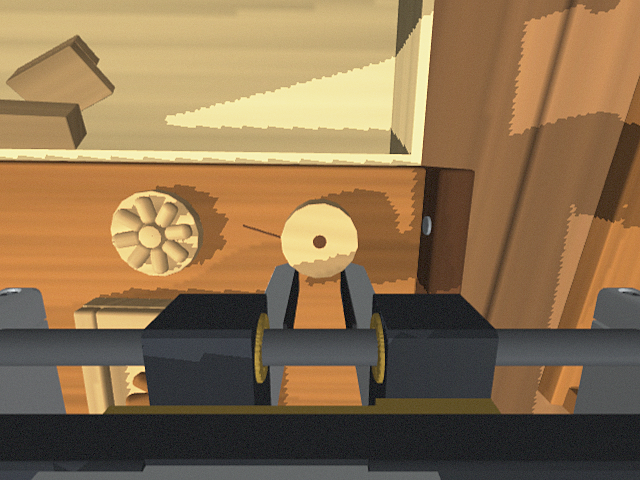

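The plug is seated between the two fingertips at (320,242), with the tray ahead. Continuing.

```bash
python3 -m inch '[[[-1.2,10,0],[0,0,0],0.25],[[-1.2,10,0],[0,0,0],0.25],[[-1.2,10,0],[0,0,0],0.25],[[-1.2,10,0],[0,0,0],0.25],[[-1.2,10,0],[0,0,0],0.25],[[-1.2,10,0],[0,0,0],0.25],[[-1.2,10,0],[0,0,0],0.25],[[-1.2,10,0],[0,0,0],0.25],[[-1.2,10,0],[0,0,0],0.25],[[-1.2,8,0],[0,0,0],0.25],[[0,0,0],[0,0,0],0.25],[[0,0,0],[0,0,0],0.25]]'
python3 - <<'E'
from plant import ctrl
from h import *
s=ctrl.state();print(loc(s['tcp_pos']))
c=ctrl.capture("wrist");cv2.imwrite("pics/w10.png",c["img"])
E
```

```text
time: 11.22
tcp_pos: [0.618, 0.1509, 0.1109]
ee_rot: [2.069, 2.364, -0.0]
wrist_force: [-0.0, 0.0, 0.5]
finger_gap: 0.252
[[ 94.2 174.6]]
```

View pics/w10.png

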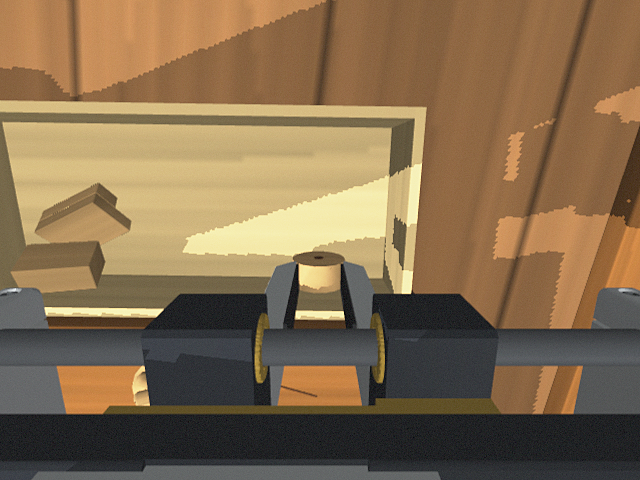

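The plug is down in the tray at (318,272). I'll lift clear and retreat sideways for a full check.

```bash
python3 -m inch '[[[0,0,40],[0,0,0],0.25],[[0,0,40],[0,0,0],0.25],[[0,0,40],[0,0,0],0.25],[[-10,38,0],[0,0,3],0.25],[[-10,38,0],[0,0,3],0.25],[[-10,38,0],[0,0,3],0.25],[[-10,38,0],[0,0,3],0.25],[[-10,38,0],[0,0,3],0.25],[[-20,36,0],[0,0,3],0.25],[[-20,36,0],[0,0,3],0.25],[[-25,32,0],[0,0,3],0.25],[[-25,32,0],[0,0,3],0.25],[[-30,26,0],[0,0,3],0.25],[[-30,26,0],[0,0,3],0.25],[[-30,20,0],[0,0,3],0.25],[[-30,20,0],[0,0,3],0.25],[[0,0,0],[0,0,0],0.25],[[0,0,0],[0,0,0],0.25]]'
python3 - <<'E'
from plant import ctrl
from h import *
c=ctrl.capture("top");cv2.imwrite("pics/t11.png",cv2.resize(c["img"][160:330,195:450],None,fx=3.1,fy=3.1,interpolation=cv2.INTER_CUBIC))
c=ctrl.capture("scene");cv2.imwrite("pics/s11.png",cv2.resize(c["img"][170:310,230:390],None,fx=4,fy=4,interpolation=cv2.INTER_CUBIC))
E
```

```text
time: 12.77
tcp_pos: [0.3566, 0.5693, 0.2308]
ee_rot: [-1.158, -2.92, 0.0]
wrist_force: [0.1, 0.4, -0.5]
finger_gap: 0.25
```

View pics/t11.png

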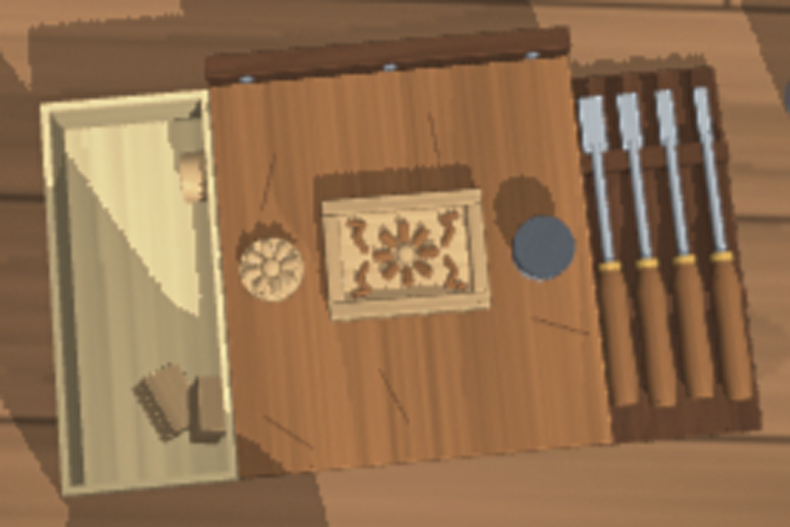

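View pics/s11.png

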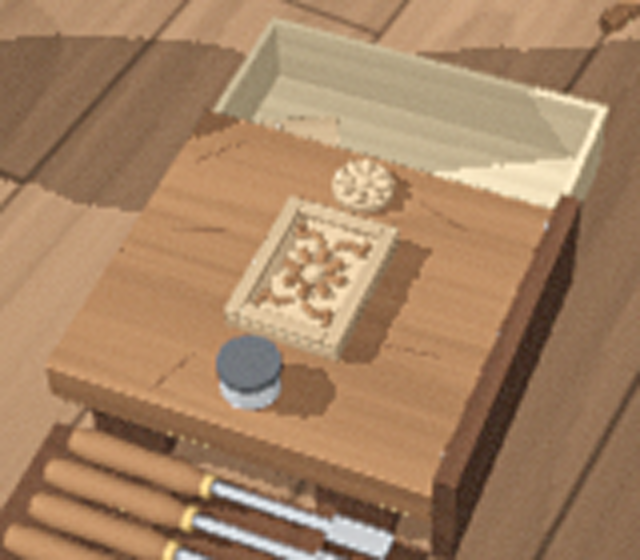

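All three are in the tray. The plug seems to stand on edge against the wall at zoomed (190,175). I'll check that it's at rest and that the other objects haven't shifted.

```bash
python3 - <<'E'
from plant import ctrl
import cv2
c=ctrl.capture("top");cv2.imwrite("pics/t12.png",c["img"])
E
python3 -m inch '[[[0,0,0],[0,0,0],0.25],[[0,0,0],[0,0,0],0.25],[[0,0,0],[0,0,0],0.25],[[0,0,0],[0,0,0],0.25],[[0,0,0],[0,0,0],0.25],[[0,0,0],[0,0,0],0.25],[[0,0,0],[0,0,0],0.25],[[0,0,0],[0,0,0],0.25],[[0,0,0],[0,0,0],0.25],[[0,0,0],[0,0,0],0.25],[[0,0,0],[0,0,0],0.25],[[0,0,0],[0,0,0],0.25]]'
python3 - <<'E'
from plant import ctrl
from h import *
c=ctrl.capture("top");b=c["img"];cv2.imwrite("pics/t13.png",b)
a=cv2.imread("pics/t12.png");z=cv2.imread("pics/top1.png")
D=lambda p,q:np.abs(p.astype(int)-q).max(2)
d=D(a,b); print("1s motion in tray/board px>30:",(d[160:330,195:450]>30).sum())
d=D(z,b)
for n,(x0,x1,y0,y1) in dict(panel=(295,358,215,268),ros=(271,294,235,260),tin=(358,382,228,252),gouges=(382,442,180,302),right=(445,600,90,385),oil=(85,125,230,335),gauge=(62,162,172,225)).items():
    print(n,(d[y0:y1,x0:x1]>30).sum())
print("plug top/bottom loc z=.02",loc(ray(c,[(195+190/3.1,160+175/3.1)],.04)))
w=ctrl.capture("scene");cv2.imwrite("pics/s13.png",w["img"])
E
```

```text
time: 13.92
tcp_pos: [0.3581, 0.5685, 0.231]
ee_rot: [-1.162, -2.919, -0.0]
wrist_force: [-0.8, -0.7, 0.2]
finger_gap: 0.251
1s motion in tray/board px>30: 6
panel 98
ros 0
tin 0
gouges 0
right 0
oil 0
gauge 189
plug top/bottom loc z=.02 [[ 90.2 159.8]]
```

View pics/t13.png

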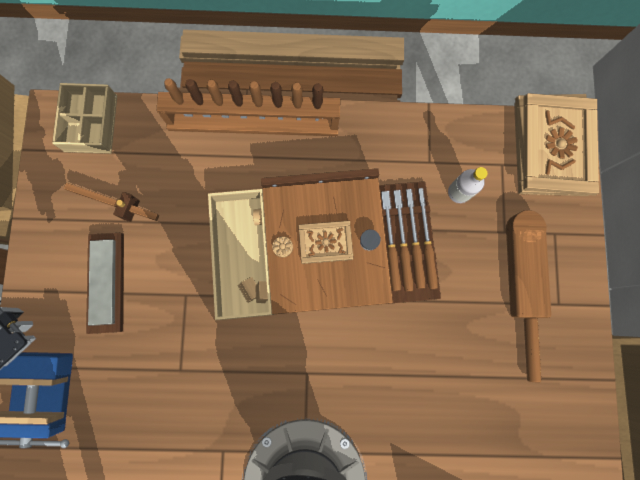

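The panel difference is within the area where the batten's shadow had been. The gauge difference looks like the arm's shadow, since the gauge itself is at the same pixels as before. Everything is at rest, so I'm handing in.

```bash
python3 -c "
from plant import ctrl
print(ctrl.hand_in())"
```

```text
the job is handed in; nothing more can be done
None
```

All three offcuts are in the scrap tray and the job is handed in at about 14 s. I pushed them along the board with a fixed two-finger fork, rabbet first, then batten, then plug. Nothing was pinched or lifted.

- **Offcuts:** the last top view shows all three in the tray and still over 1 s, with only 6 pixels changed. The rabbet looks flat, and the batten sits between it and the tray wall, possibly tilted. The plug appears to stand on edge against the wall rather than lying flat.
- **Other things on the bench:** the rosette, tin, gouges, oilstone, mallet and glue show no change from before. The panel crop (98 pixels) and the gauge crop (189 pixels) did differ. I put these down to shadows, because both things appear at the same pixels as before, but I did not measure them separately.
- **Force and contact:** the wrist force readings stayed below 2 N, read only at the end of each move.

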